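# Slide the battery cover onto the multimeter until it clicks

### The job

The multimeter lies face down in the bench holder with a fresh battery in it. Take its loose battery cover from the bench, set it on the rails at the open end of the meter and slide it in under the lips until its flexible tongue clicks past the ledge and the cover is fully home. Feel your way, bear down only lightly and never press the cover with 30 N or more in all, keep the gripper off the meter itself, leave the other things where they are, and let go of the cover at the end.

Things in the scene. Friction and masses are not known exactly. Their poses are not given: they have to be found in the camera images.
- meter: Grey multimeter, 190 long (x) x 88 wide (y) mm, face down, clamped in a low aluminium holder screwed to the bench; it does not move. Origin on the bench under its centre, z up; x runs from the open end of the cover channel (x=-95) to the far end. The channel ends in a wall at x=-5; the case beyond it and the shoulders beside it (beyond y=+-34) reach z=54.5, the battery z=39.
- rails (a point): Point midway between the two flat rails at the open end of the channel, at the height of their tops: meter frame x=-95, z=46 mm; axes as meter. Rails run from here 90 mm in +x; inner edges y=+-20.8; the deck between them is 6 mm lower. For the first 18 mm the rails are open from above, between shoulders at y=+-34.
- lips (a point): Midway between the starts of the two lips that overhang the rails, at the height of their undersides: meter frame x=-64, z=50.4 mm; axes as meter. From here to the end wall (59 mm) the lips reach in to y=+-21.5, their tops 4.1 mm up, with side guides at y=+-26.2. Sloping lip ends and a side funnel (to y=+-31) lead in over the last 13 mm before it.
- ledge (a point): Middle of the top of the ledge, a low wall 3 mm thick (x), 26 long (y) across the open end of the channel: crest on its inner face, 1 mm below the rails' tops, meter frame x=-92, z=45 mm; its outer top is bevelled at 35 degrees. Axes as meter.
- cover_grip (a point): Centre of the upright grip bar (10 thick in x, 30 long, 13 tall; pinch its thickness) on the loose dark cover lying right side up left or right of the meter. Axes: x to the leading end, z up. From here in mm: plate x=-49..41, y=+-25, z=-10..-6.5; two ribs below it, |y|=15.5..18, x=-44..39, down to z=-15 (the cover lies on them). Tongue: x=-49..-20, |y|<10. About 57 g, friction 0.3.
- hook (a point): Middle of the underside of the hook below the cover's trailing tongue: 44 mm behind and 14 mm below cover_grip when relaxed. It hangs 4 mm below the plate, leading side a ramp of about 35 degrees, back square. It must ride up 3 mm over the ledge and drop behind it: this takes a push of some 5 to 10 N along the rails, which falls off at the click, about 1 mm before the cover meets the end wall.
- home (a point): Fixed point on the meter where cover_grip is when the cover is fully home, its leading edge against the end wall; axes as meter: meter frame x=-46, z=56 mm.
- catch (a point): Fixed point on the meter, inside the ledge, where the hook's point is when the cover is home and clicked; axes as meter: meter frame x=-90, z=42 mm.
Mind the look-alikes: they are no part of the job. What is shaped like the part that bears cover_grip but purple is not meant.

How it is judged (in metres and radians):
At the end, for the whole second after the job is handed in: The cover is released and still in its channel, within 2.2 mm of fully home along the rails (4 mm across, 3 mm in height), and its hook has dropped behind the ledge (less than 1.7 mm above its rest height) (x of cover_grip in the frame of home between -0.0022 and 0.002 m and y of cover_grip in the frame of home between -0.004 and 0.004 m and z of cover_grip in the frame of home between -0.003 and 0.003 m and z of hook in the frame of catch below 0.0017 m and linear speed of cover below 0.01 m/s); the robot touches nothing.
It fails at once if the cover is pressed against the meter with more than 30 N (contact force between cover and meter above 30 N).
It fails at once if the arm or gripper pushes on the meter or its holder with more than 10 N (contact force between the arm and meter above 10 N).
It fails at once if another thing on the bench is moved by more than 20 mm (distance of any of parts_tray, old_battery, screwdriver, solder_spool, bench_meter, flux_jar, circuit_board from where it was at the start of the episode above 0.02 m).
It also fails if it takes over 64 s, if anything falls off the work surface, if the arm or the gripper's body presses on something with over 40 N, if the wrist force passes 120 N, or if a joint passes its speed limit or range.

### The arm

A 6-joint arm with a two-finger parallel gripper is mounted at the origin on the work surface. World frame = base frame: x ahead of the robot, y to its left, z up, the work surface at z = 0. Lengths are in m, angles in degrees, forces in N, time in s.
With the tool pointing down it reaches from about 0.25 to 0.725 m from the base axis. Payload 9.7 kg.
Tool frame: the origin (TCP) lies midway between the tips of the shut fingers; the grasp point (between the pads) lies 19 mm behind it (bot.pinch_z is the distance from the TCP to the grasp point, in m); z points along the fingers, y is the direction in which the jaws open and shut (so a half turn about z gives the same grasp; the last joint's range is limited). The gripper opens to 85 mm and grips with 20 to 120 N. Pads are 22 mm wide; open, the fingers measure 114 mm over their backs; the gripper's body (76 mm by 85 mm) begins 54 mm behind the grasp point. The pads swing forward as they close: fully open they stand 13 mm farther back than shut.
Start: joints at [74.485, 4.979, 10.078, 95.1, 0, 90], TCP at [0.147, 0.53, 0.231] pointing down, gripper open.
Joint ranges: [-179.16, 179.16], [-48.56, 103.87], [-65.8, 70.77], [-126.05, 130.52], [-82.76, 87.17], [-180, 180]. Speed limits (degrees/s): [127.2, 127.2, 147.25, 180, 180, 180].

### API

Orientations are given as [roll, pitch, yaw] about the fixed x, y, z axes, in that order (R = Rz(yaw) Ry(pitch) Rx(roll)).
In Python, from workcell import bot, imaging gives the robot as it stands.
- The arm moves only by the tool servo_tool, never from a script. Its argument "moves" is a list that holds one entry, the list of rows, each a list of 7 numbers: the turn, a rotation vector about the tool's x, y, z in rad, then the shift along the tool's x, y, z in cm, then the finger opening in cm, from 0 to 8.54. A call has 1 to 12 rows; each row shifts and turns the pose as measured when the row begins, along the tool's axes as they then stand; what a row does not reach is not made up. A row lasts 1/12 s, in which the tool goes at most 41.7 mm and 7.16 degrees, less where a joint would pass 70% of its speed; a pose out of reach is approached as far as the arm can. A call is refused whole if a number of a shift passes 4.17 or a number of a turn 0.125, either way. A call with a gripper value outside its range is refused whole. The fingers move at their own pace and stop on an object; "force" is the grip in N (left out, the last holds). Time passes only in rows, so rows that do not move let the fingers close. It gives the time, the measured TCP pose, the force and the opening at its end, in the units of the state.
- bot.get_obs(): the state, without advancing time (a new reading comes with each control period).
- imaging.camera(name): name is "scene" or "top" or "wrist"; returns the picture (480x640x3 uint8, blue, green, red); there is no depth.
- imaging.calibration(name): a dict with "fx", "fy", "cx", "cy" (pixels), "camera_from_world" (4x4, takes a point from world to camera coordinates). Camera axes: x right, y down, z forward; pixel columns grow to the right and rows downward; lengths in m; the calibration is good to about 2 mm. A picture is of the moment at which its call begins: read the wrist's pose just before it. calibration takes no time and is no camera call; for the wrist camera it gives the pose at the moment of the call.
- bot.job_done(): hands the job in, once; it reports no verdict.
The state is a dict: "time": time; "q": joint angles; "qd": joint speeds; "joint_efforts": joint torques, N m; "ee_pos": TCP position; "tcp_rot": TCP orientation; "wrist_force": force on the tool from outside, world axes, zero at the start; "torque": the same for the moment, N m; "opening": finger opening in m.
Only numpy, scipy, OpenCV 4.12 (cv2) and the standard library are available. Lean on these libraries where they do the work, as an engineer would, in place of code of your own. Each camera call takes 0.05 s, during which the arm holds its last target.

## Working session

There is one attempt and no reset: what is moved stays moved. The work goes in short steps, Python scripts to look and compute and a tool call to move; the robot and the scene stay as the last step left them, time stands still between calls to the robot, and variables do not carry over. Pictures are saved under pics/ and viewed, and the job is handed in when it is done.

Besides the shell and the picture viewer there is one more tool, called after "Request:" as name(argument=value, ...) on one line, values as JSON. servo_tool: Moves the arm, as the interface text tells. Its arguments: {"type":"object","properties":{"moves":{"type":"array","items":{"type":"array","items":{"type":"array","items":{"type":"number"}}}},"force":{"type":"number"}},"required":["moves"]}

```bash
ls; mkdir -p pics
python3 - <<'E'
from workcell import bot, imaging
import cv2
print(bot.get_obs())
for n in ("scene","top","wrist"):
    im=imaging.camera(n); cv2.imwrite(f"pics/{n}0.png",im)
    c=imaging.calibration(n); print(n,c)
E
```

```text
pics
{'time': 0.0, 'q': array([7.44828332e+01, 5.01041448e+00, 1.00341889e+01, 9.50995667e+01,
       9.59908302e-04, 8.99995258e+01]), 'qd': array([ 0.05125776, -0.06379954, -0.06525582,  0.0918774 ,  0.10854033,
       -0.03275317]), 'joint_efforts': array([-7.19201125e-04, -5.20380306e+01,  4.64807153e+01,  1.61411060e-02,
       -1.09268578e-04,  1.58979014e-05]), 'ee_pos': array([0.14707325, 0.52973048, 0.23058727]), 'tcp_rot': array([-1.79924208e+02, -9.60534698e-04,  1.64483306e+02]), 'wrist_force': array([ 0.09576164, -0.24777942, -0.15234428]), 'torque': array([ 0.00818309,  0.02630251, -0.0276533 ]), 'opening': 0.0854410839242794}
scene {'fx': 541.4520631040117, 'fy': 541.4520631040117, 'cx': 322.19922359766986, 'cy': 238.20134010762152, 'camera_from_world': array([[ 2.79947975e-01,  9.60014368e-01, -1.24287956e-03,
        -1.87911009e-01],
       [ 5.86081222e-01, -1.71931139e-01, -7.91800786e-01,
        -2.21500053e-01],
       [-7.60353821e-01,  2.20934598e-01, -6.10778168e-01,
         1.46852750e+00],
       [ 0.00000000e+00,  0.00000000e+00,  0.00000000e+00,
         1.00000000e+00]])}
top {'fx': 478.1265494871809, 'fy': 478.1265494871809, 'cx': 319.9530131500095, 'cy': 243.9082032199626, 'camera_from_world': array([[ 0.00416208, -0.99995488,  0.0085396 ,  0.05962158],
       [-0.98555085, -0.00554785, -0.16928894,  0.51577943],
       [ 0.16932868, -0.00771162, -0.98552947,  0.91727598],
       [ 0.        ,  0.        ,  0.        ,  1.        ]])}
wrist {'fx': 387.516389766587, 'fy': 387.516389766587, 'cx': 319.16167643704443, 'cy': 242.01863776386736, 'camera_from_world': array([[ 0.26722655,  0.96363249, -0.00154672, -0.55053454],
       [ 0.93007751, -0.25750081,  0.26200984, -0.03386197],
       [ 0.25208291, -0.07145456, -0.96506396,  0.3784438 ],
       [ 0.        ,  0.        ,  0.        ,  1.        ]])}
```

View pics/scene0.png

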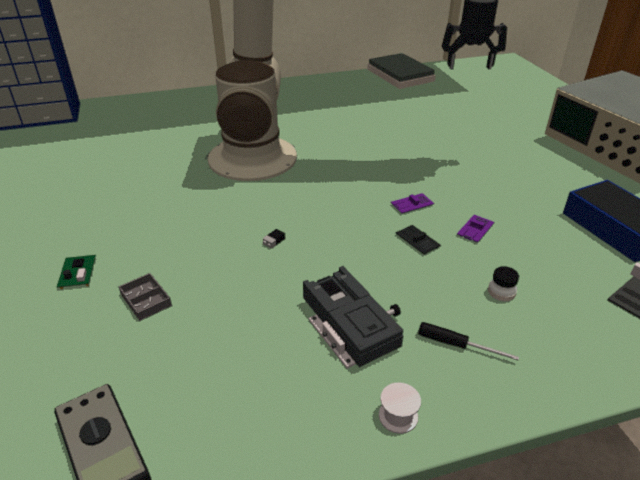

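View pics/top0.png

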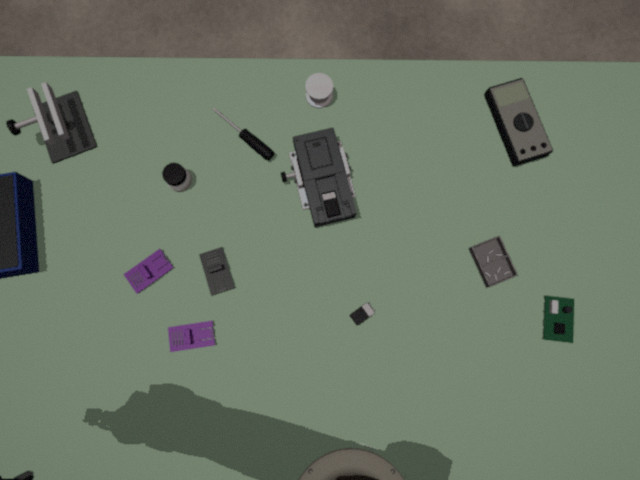

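View pics/wrist0.png

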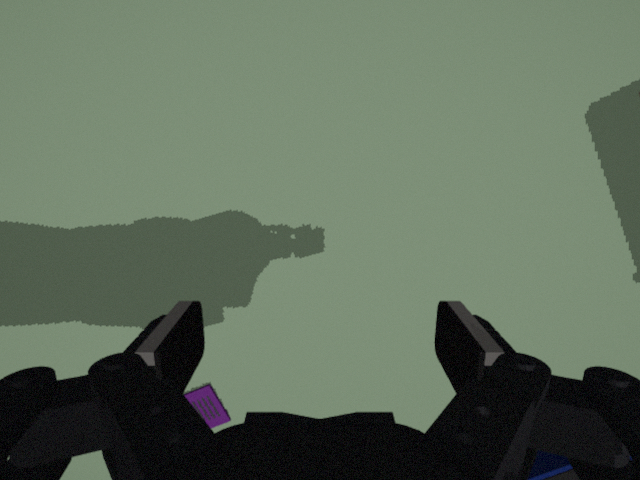

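Candidates for the cover in the top view are the dark one at (217,271) and purple look-alikes at (148,271) and (191,336). I pick the dark one. Next I'll check it and the meter in close crops.

Run:
```python
import cv2, numpy as np
t=cv2.imread("pics/top0.png"); s=cv2.imread("pics/scene0.png")
a=cv2.resize(t[235:305,185:255],(400,400),interpolation=cv2.INTER_CUBIC)
b=cv2.resize(t[120:235,275:365],(313,400),interpolation=cv2.INTER_CUBIC)
cv2.imwrite("pics/crop1.png",np.clip(1.8*np.hstack([a,b]).astype(float),0,255).astype(np.uint8))
```

```text
(no output)
```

View pics/crop1.png

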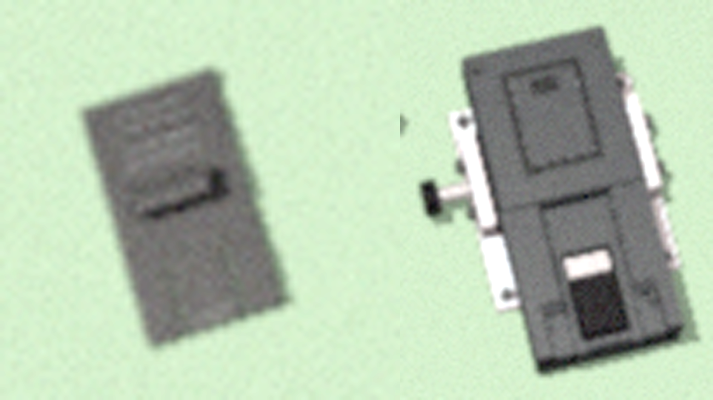

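The crop shows the dark cover lying right side up. Its grip bar is nearer the far (top) edge, so the leading end seems to point away from the robot, which I'll verify up close. The meter's open end with the battery faces the robot. Now rough positions.

```bash
cat > h.py <<'E'
import numpy as np, cv2
from workcell import bot, imaging
from scipy.spatial.transform import Rotation as Rn
def ray(cal,u,v,z):
    T=cal["camera_from_world"];R=T[:3,:3];t=T[:3,3];c=-R.T@t
    d=R.T@np.array([(u-cal["cx"])/cal["fx"],(v-cal["cy"])/cal["fy"],1])
    return c+d*(z-c[2])/d[2]
def proj(cal,P):
    P=np.atleast_2d(P);T=cal["camera_from_world"];p=P@T[:3,:3].T+T[:3,3]
    return np.c_[cal["fx"]*p[:,0]/p[:,2]+cal["cx"],cal["fy"]*p[:,1]/p[:,2]+cal["cy"]]
def toolR(o): return Rn.from_euler('xyz',o["tcp_rot"],degrees=True).as_matrix()
def goal(pos,yaw,o=None):
    "shift (cm, tool axes) and rotvec (rad, tool axes) to reach pos with tool straight down at yaw (deg)"
    o=o or bot.get_obs();R=toolR(o)
    G=Rn.from_euler('xyz',[180,0,yaw],degrees=True).as_matrix()
    return (R.T@(np.array(pos)-o["ee_pos"])*100).round(3), Rn.from_matrix(R.T@G).as_rotvec().round(4)
E
python3 - <<'E'
from h import *
c=imaging.calibration("top")
f=lambda x,y:(185+x/5.714,235+y/5.714)
g=lambda x,y:(275+(x-400)/3.478,120+y/3.478)
for n,p in dict(lead=f(150,88),trail=f(218,322)).items(): print(n,ray(c,*p,.0085))
print("grip",ray(c,*f(178,188),.021))
for n,p in dict(openL=g(540,365),openR=g(690,325),farL=g(465,60),farR=g(602,28)).items(): print(n,ray(c,*p,.0545))
w=imaging.calibration("wrist");T=w["camera_from_world"];o=bot.get_obs();R=toolR(o)
cw=-T[:3,:3].T@T[:3,3];print("cam in tool",R.T@(cw-o["ee_pos"]),"\n",(T[:3,:3]@R).round(3))
E
```

```text
lead [0.50658869 0.28745113 0.0085    ]
trail [0.42191602 0.25953584 0.0085    ]
grip [0.46861128 0.27318088 0.021     ]
openL [0.55206693 0.07179031 0.0545    ]
openR [ 0.5762064 -0.0147733  0.0545   ]
farL [0.73681525 0.11739941 0.0545    ]
farR [0.75757156 0.03601955 0.0545    ]
cam in tool [ 0.0666314   0.00112509 -0.14248026] 
 [[ 0.     1.     0.001]
 [-0.965  0.    -0.262]
 [-0.262 -0.     0.965]]
```

Run:
```python
from h import *
print(goal([.467,.273,.10],108.2))
```

```text
(array([-37.695, -16.172,  13.093]), array([-9.000e-04,  5.000e-04,  9.823e-01]))
```

Request:
servo_tool(moves=[[[0,0,0,-3.2,-1.4,1.1,8.5],[0,0,0,-3.2,-1.4,1.1,8.5],[0,0,0,-3.2,-1.4,1.1,8.5],[0,0,0,-3.2,-1.4,1.1,8.5],[0,0,0,-3.2,-1.4,1.1,8.5],[0,0,0,-3.2,-1.4,1.1,8.5],[0,0,0,-3.2,-1.4,1.1,8.5],[0,0,0,-3.2,-1.4,1.1,8.5],[0,0,0,-3.2,-1.4,1.1,8.5],[0,0,0,-3.2,-1.4,1.1,8.5],[0,0,0,-3.2,-1.4,1.1,8.5],[0,0,0,-2.5,-0.8,1.0,8.5]]])

```text
time: 1.15
ee_pos: [0.476, 0.2648, 0.0923]
tcp_rot: [180.0, -0.1, 165.1]
wrist_force: [0.5, 0.4, -0.2]
opening: 0.0845
```

Request:
servo_tool(moves=[[[0,0,0.123,0,0,0,8.5],[0,0,0.123,0,0,0,8.5],[0,0,0.123,0,0,0,8.5],[0,0,0.123,0,0,0,8.5],[0,0,0.123,0,0,0,8.5],[0,0,0.123,0,0,0,8.5],[0,0,0.123,0,0,0,8.5],[0,0,0.123,0,0,0,8.5],[0,0,0,0,0,0,8.5]]])

```text
time: 1.9
ee_pos: [0.4786, 0.2572, 0.0849]
tcp_rot: [-179.4, 0.1, 107.4]
wrist_force: [0.6, -0.1, -0.7]
opening: 0.085
```

Run:
```python
from h import *
import pickle
o=bot.get_obs();c=imaging.calibration("wrist");im=imaging.camera("wrist")
cv2.imwrite("pics/w1.png",np.clip(im*1.6,0,255).astype(np.uint8)); pickle.dump((o,c),open("w1.pkl","wb"))
print(o["time"],o["ee_pos"],o["tcp_rot"],o["wrist_force"],goal([.467,.273,.10],108.2))
```

```text
1.9 [0.47863225 0.2572373  0.08485562] [-1.79356445e+02  1.11377632e-01  1.07351799e+02] [ 0.5623904  -0.11472861 -0.7042437 ] (array([ 1.856, -0.64 , -1.516]), array([-0.0114,  0.0019, -0.0079]))
```

View pics/w1.png

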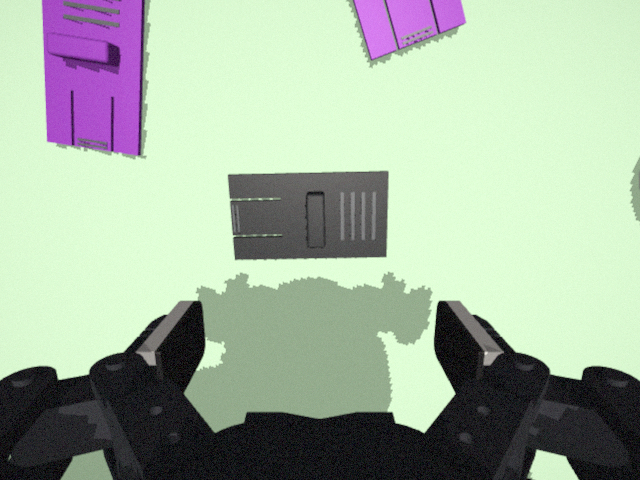

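The wrist picture shows the dark cover at (308,215), with its tongue slots on the left (u≈257) and the bar at (316,220). So the leading end is on the right, which is tool +y. The purple look-alikes are at (93,70) and (410,25). Next I measure the cover precisely.

Run:
```python
from h import *
import pickle
o,c=pickle.load(open("w1.pkl","rb"));im=cv2.imread("pics/w1.png")
g=im.max(axis=2)
m=((g<130)).astype(np.uint8);m[:, :200]=0;m[:,420:]=0;m[268:]=0;m[:150]=0
n,l,s,_=cv2.connectedComponentsWithStats(m);k=1+np.argmax(s[1:,4]);print(s[k])
cn=max(cv2.findContours((l==k).astype(np.uint8),cv2.RETR_EXTERNAL,cv2.CHAIN_APPROX_NONE)[0],key=cv2.contourArea)[:,0]
W=np.array([ray(c,u+.0,v+.0,.0085)[:2] for u,v in cn])
print("rect",cv2.minAreaRect((W*1000).astype(np.float32)))
crop=cv2.resize(im[160:270,220:400],(720,440),interpolation=cv2.INTER_CUBIC);cv2.imwrite("pics/c1.png",np.clip(crop*1.5,0,255).astype(np.uint8))
```

```text
[  228   171   160    88 12669]
rect ((465.4182434082031, 277.1162414550781), (89.32073974609375, 49.967193603515625), 18.632749557495117)
```

View pics/c1.png

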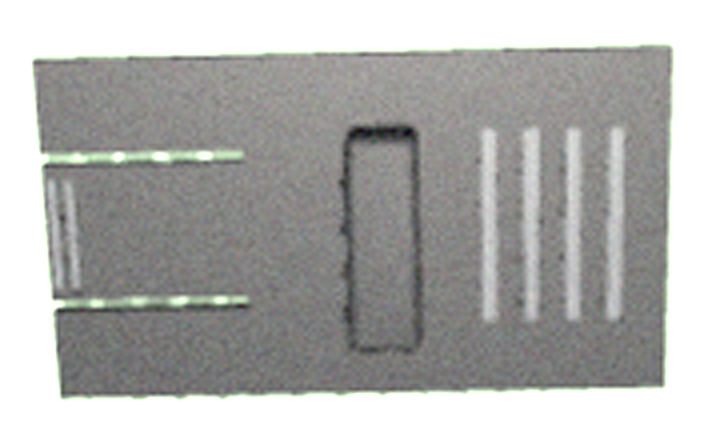

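The crop confirms the dark cover: slots and hook end on the left, bar in the middle, ridges at the leading end. The rectangle fit gives 89.3×50.0 mm, as described. Next I view the meter with the same camera.

Run:
```python
from h import *
import pickle
o,c=pickle.load(open("w1.pkl","rb"))
print(ray(c,316,219.5,.0215), np.abs(bot.get_obs()["qd"]).max())
print(goal([.61,.05,.15],104.8))
```

```text
[0.4693947  0.27942318 0.0215    ] 5.458569487629447
(array([-23.751,   6.125,  -6.543]), array([-0.0113,  0.0022,  0.0514]))
```

Request:
servo_tool(moves=[[[0,0,0,-2,0.5,-2,8.5],[0,0,0,-3,0.75,-1.2,8.5],[0,0,0,-3,0.75,-0.8,8.5],[0,0,0,-3,0.75,-0.6,8.5],[0,0,0,-3,0.75,-0.6,8.5],[0,0,0,-3,0.75,-0.5,8.5],[0,0,0.025,-3,0.75,-0.4,8.5],[-0.01,0,0.025,-2,0.75,-0.3,8.5],[0,0,0,-0.5,0.3,0,8.5],[0,0,0,0,0,0,8.5],[0,0,0,0,0,0,8.5],[0,0,0,0,0,0,8.5]]])

```text
time: 2.95
ee_pos: [0.6122, 0.0559, 0.1486]
tcp_rot: [-179.7, 0.1, 108.2]
wrist_force: [-0.1, 0.3, 0.2]
opening: 0.0851
```

Run:
```python
from h import *
import pickle
o=bot.get_obs();c=imaging.calibration("wrist");im=imaging.camera("wrist")
cv2.imwrite("pics/w2.png",np.clip(im*1.9,0,255).astype(np.uint8)); pickle.dump((o,c),open("w2.pkl","wb"))
print(o["time"],o["ee_pos"],o["tcp_rot"],o["qd"].round(1))
```

```text
2.95 [0.61217516 0.05592989 0.1485531 ] [-1.79693545e+02  1.06570586e-01  1.08153214e+02] [ 0.7 -0.1 -0.4  0.1  0.2 -0.9]
```

View pics/w2.png

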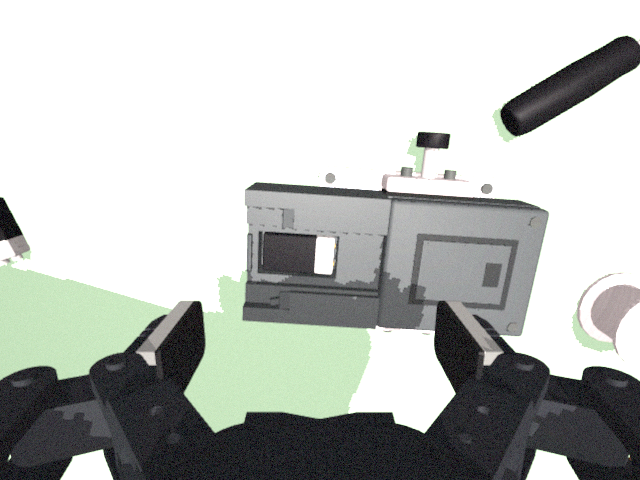

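The meter is in view. Its open end is at u≈247, the end wall at u≈386, the case far end at u≈540, and the battery at (300,253).

Run:
```python
import cv2,numpy as np
im=cv2.imread("pics/w2.png")
c=cv2.resize(im[178:333,238:398],(800,775)[:2],interpolation=cv2.INTER_CUBIC)
c=cv2.resize(im[178:333,238:398],None,fx=3.8,fy=3.8,interpolation=cv2.INTER_CUBIC)
cv2.imwrite("pics/c2.png",np.clip(c*1.3,0,255).astype(np.uint8));print(c.shape)
```

```text
(589, 608, 3)
```

View pics/c2.png

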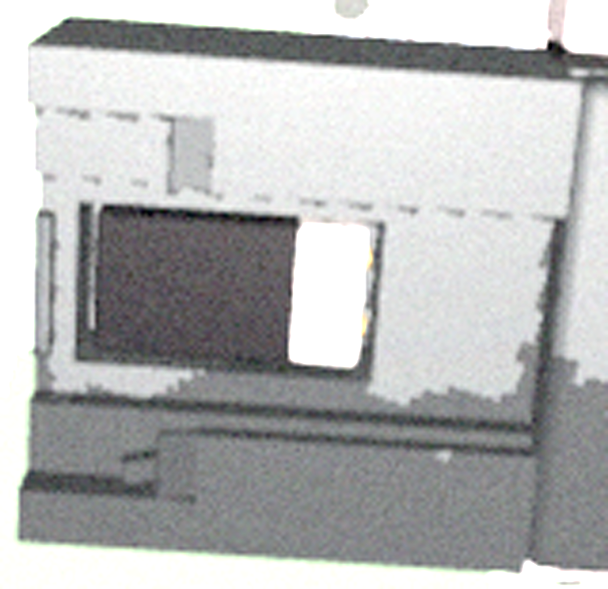

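```bash
cat > fit.py <<'E'
from h import *
from scipy.optimize import least_squares
def M(p,P):
    P=np.atleast_2d(P)/1000.;c,s=np.cos(p[2]),np.sin(p[2])
    return np.c_[p[0]+c*P[:,0]-s*P[:,1],p[1]+s*P[:,0]+c*P[:,1],P[:,2]]
def fit(cal,obj,pix):
    f=lambda p:(proj(cal,M(p,obj))-pix).ravel()
    r=least_squares(f,[.66,.053,.25],loss="soft_l1");return r.x,f(r.x).reshape(-1,2)
E
python3 - <<'E'
from fit import *
import pickle
o,c=pickle.load(open("w2.pkl","rb"))
g=lambda x,y:(238+x/3.8,178+y/3.8)
obj=np.array([[-95,44,54.5],[-95,-44,54.5],[95,44,54.5],[95,-44,54.5],[-95,34,54.5],[-95,-34,54.5],[-5,21.5,54.5],[-5,-21.5,54.5]],float)
pix=np.array([g(30,43),g(20,542),(542,209),(522,333),g(37,108),g(22,490),g(560,215),g(532,453)])
for s in ([0,1,2,3],[0,1,4,5,6,7],range(8)):
    s=list(s);p,r=fit(c,obj[s],pix[s]);print(p[:2],np.degrees(p[2]));print(r.round(1).tolist())
p,_=fit(c,obj,pix)
im=cv2.imread("pics/w2.png")
def line(a,b,col):
    q=proj(c,M(p,[a,b]));cv2.line(im,*[tuple(int(round(v*8)) for v in t) for t in q],col,1,cv2.LINE_AA,3)
for y in (44,34,-34,-44): line((-95,y,54.5),(95 if abs(y)==44 else -77,y,54.5),(0,0,255))
for x in (-95,95,-5): line((x,-44,54.5),(x,44,54.5),(0,0,255))
for y in (-21.5,21.5): line((-64,y,54.5),(-5,y,54.5),(0,200,0))
for y in (-20.8,20.8): line((-95,y,46),(-5,y,46),(255,100,0))
line((-92,-13,45),(-92,13,45),(0,255,255))
cv2.imwrite("pics/o2.png",cv2.resize(im[170:345,235:555],None,fx=2.5,fy=2.5,interpolation=cv2.INTER_CUBIC))
E
```

```text
[0.65956995 0.05712741] 14.677398410741823
[[-2.8, 0.1], [-1.4, -0.2], [9.7, -0.5], [1.1, 3.8]]
[0.66075784 0.05700237] 14.411441579877023
[[-0.7, 0.2], [-0.0, -0.1], [-2.7, -0.7], [-0.3, -0.1], [2.5, 0.2], [2.5, 0.8]]
[0.65988792 0.05707285] 14.682273865354766
[[-2.4, 0.4], [-0.9, 0.0], [10.2, -0.3], [1.5, 4.0], [-4.3, -0.5], [-1.3, 0.0], [1.1, -0.3], [1.5, 0.3]]
```

View pics/o2.png

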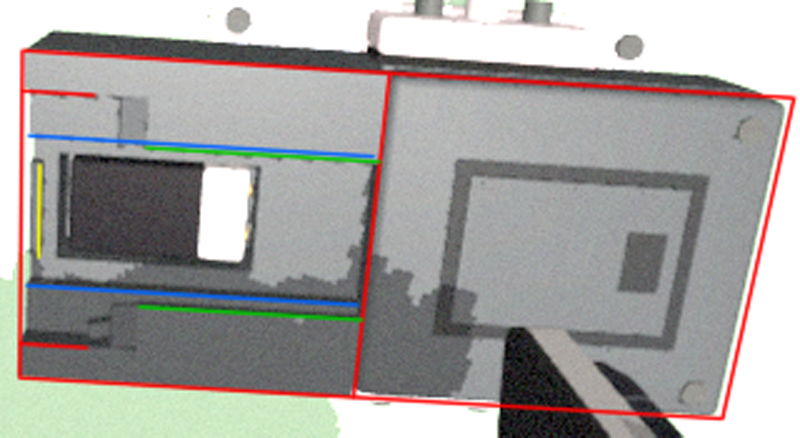

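The overlay fits the channel well: meter at about (0.6604, 0.0570), yaw 14.5°. Only the rounded far corners deviate. Now back to the cover.

Run:
```python
from h import *
print(goal([.4693,.279,.07],108.6))
```

```text
(array([25.637, -6.576,  7.843]), array([-0.0054,  0.0018, -0.0077]))
```

Request:
servo_tool(moves=[[[0,0,0,2,-0.5,0,6],[0,0,0,3,-0.75,0.4,6],[0,0,0,3,-0.75,0.8,5],[0,0,0,3,-0.75,1,4],[0,0,0,3,-0.75,1,4],[0,0,0,3,-0.75,1.1,4],[0,0,0,3,-0.75,1.1,4],[0,0,0,2.5,-0.7,1,4],[0,0,0,1,-0.3,0.5,4],[0,0,0,0,0,0,4],[0,0,0,0,0,0,4]]])

```text
time: 3.92
ee_pos: [0.4657, 0.2757, 0.0763]
tcp_rot: [-179.7, 0.1, 109.5]
wrist_force: [0.2, 0.2, 0.7]
opening: 0.04
```

Run:
```python
from h import *
import pickle
o=bot.get_obs();c=imaging.calibration("wrist");im=imaging.camera("wrist")
im=np.clip(im*1.6,0,255).astype(np.uint8)
cv2.imwrite("pics/w3.png",im); pickle.dump((o,c),open("w3.pkl","wb"))
print(o["time"],o["ee_pos"],o["tcp_rot"],o["qd"].round(1), goal([.4693,.279,.0105],108.6))
```

```text
3.9167 [0.46566375 0.27568114 0.07629916] [-1.79699835e+02  8.66414882e-02  1.09538191e+02] [ 1.5 -0.5 -0.8 -0.1 -0.  -0.1] (array([0.238, 0.467, 6.59 ]), array([-0.0052,  0.0014,  0.0156]))
```

View pics/w3.png

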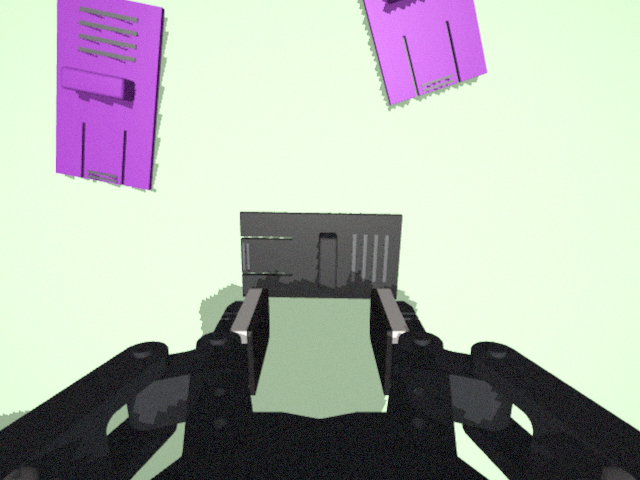

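Run:
```python
from h import *
import pickle
o,c=pickle.load(open("w3.pkl","rb"));im=cv2.imread("pics/w3.png")
P=np.array([ray(c,u,v,.0085)[:2] for u,v in ((241,212),(401.5,214.5),(398,298.5),(243,296.5))])*1000
print(cv2.minAreaRect(P.astype(np.float32)),P.round(1).tolist())
print("bar",ray(c,327.5,261,.0215))
cv2.imwrite("pics/c3.png",cv2.resize(im[200:310,230:410],None,fx=4,fy=4,interpolation=cv2.INTER_CUBIC))
```

```text
((466.02581787109375, 277.4798583984375), (90.72950744628906, 50.25877380371094), 18.909574508666992) [[415.9, 286.9], [499.6, 315.2], [517.1, 268.4], [431.3, 239.0]]
bar [0.46878983 0.2801435  0.0215    ]
```

View pics/c3.png

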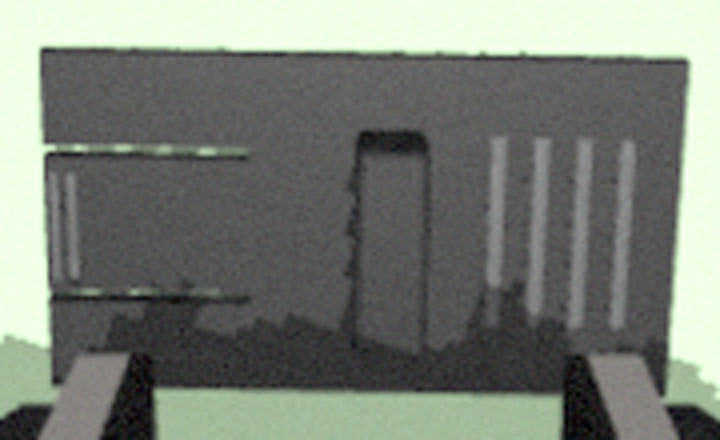

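Consistent with the first measurement: grip at about (0.4695, 0.279), yaw 18.8°. Aligning and descending.

Request:
servo_tool(moves=[[[0,0,0.012,0.24,0.47,1,4],[-0.005,0,0,0,0,1.5,4],[0,0,0,0,0,1.2,4],[0,0,0,0,0,0.5,4],[0,0,0,0,0,0,4],[0,0,0,0,0,0,4]]])

```text
time: 4.47
ee_pos: [0.4746, 0.2764, 0.0328]
tcp_rot: [179.8, 0.1, 108.3]
wrist_force: [-0.5, 0.6, -0.5]
opening: 0.0402
```

Run:
```python
from h import *
print(goal([.4694,.279,.0105],108.8))
```

```text
(array([ 0.412, -0.417,  2.232]), array([ 0.0034,  0.0016, -0.0082]))
```

Request:
servo_tool(moves=[[[0,0,-0.008,0.35,-0.35,0,4],[0,0,0,0,0,0.5,4],[0,0,0,0,0,0.5,4],[0,0,0,0,0,0,4]]])

```text
time: 4.8
ee_pos: [0.4709, 0.2787, 0.0234]
tcp_rot: [179.7, 0.1, 108.8]
wrist_force: [0.0, 0.2, -0.8]
opening: 0.0401
```

Run:
```python
from h import *
print(goal([.4694,.279,.0105],108.8))
```

```text
(array([ 0.076, -0.143,  1.288]), array([ 0.0051,  0.0012, -0.0006]))
```

Request:
servo_tool(moves=[[[0,0,0,0.07,-0.13,0.4,3.5],[0,0,0,0,0,0.4,3],[0,0,0,0,0,0.3,2.5],[0,0,0,0,0,0.1,2.5],[0,0,0,0,0,0,2.5]]], force=30)

```text
time: 5.22
ee_pos: [0.4693, 0.2793, 0.0102]
tcp_rot: [179.7, 0.1, 108.8]
wrist_force: [0.5, -0.3, -0.1]
opening: 0.025
```

Run:
```python
from h import *
print(goal([.4694,.279,.0105],108.8))
```

```text
(array([-0.03 ,  0.004, -0.029]), array([ 0.0055,  0.0011, -0.0001]))
```

Request:
servo_tool(moves=[[[0.005,0,0,0,0,0,1.6],[0,0,0,0,0,0,0.6],[0,0,0,0,0,0,0.6],[0,0,0,0,0,0,0.6],[0,0,0,0,0,0,0.6],[0,0,0,0,0,0,0.6]]], force=40)

```text
time: 5.72
ee_pos: [0.4696, 0.2794, 0.0106]
tcp_rot: [180.0, 0.1, 108.8]
wrist_force: [-0.6, -0.7, 0.2]
opening: 0.0086
```

Request:
servo_tool(moves=[[[0,0,0,0,0,-0.5,0.6],[0,0,0,0,0,-1,0.6],[0,0,0,0,0,-1.5,0.6],[0,0,0,0,0,-2,0.6],[0,0,0,0,0,-2,0.6],[0,0,0,0,0,-2,0.6],[0,0,0,0,0,0,0.6],[0,0,0,0,0,0,0.6]]])

```text
time: 6.38
ee_pos: [0.4689, 0.2791, 0.109]
tcp_rot: [180.0, 0.1, 108.8]
wrist_force: [-0.7, 0.6, -0.8]
opening: 0.0085
```

Run:
```python
from h import *
import pickle
o=bot.get_obs();c=imaging.calibration("wrist");im=imaging.camera("wrist")
im=np.clip(im*1.8,0,255).astype(np.uint8)
cv2.imwrite("pics/w4.png",im); pickle.dump((o,c),open("w4.pkl","wb"))
print(o)
```

```text
{'time': 6.3833, 'q': array([ 3.07940765e+01,  3.69095028e+00, -4.80245138e+00,  8.14764902e+01,
       -6.35618770e-02,  1.02002199e+02]), 'qd': array([ 0.00634543, -1.37725293,  2.79158177,  1.65711599,  0.04941384,
        0.05398325]), 'joint_efforts': array([ 5.18773722e-04, -5.34041905e+01,  4.93244863e+01,  1.56675861e-01,
       -4.28203144e-03,  5.30193881e-05]), 'ee_pos': array([0.46893501, 0.27910761, 0.10900852]), 'tcp_rot': array([1.79957332e+02, 5.59114123e-02, 1.08791840e+02]), 'wrist_force': array([-0.7326178 ,  0.59812071, -0.82315166]), 'torque': array([-0.01989115,  0.00155294, -0.04457677]), 'opening': 0.00846569359056703}
```

View pics/w4.png

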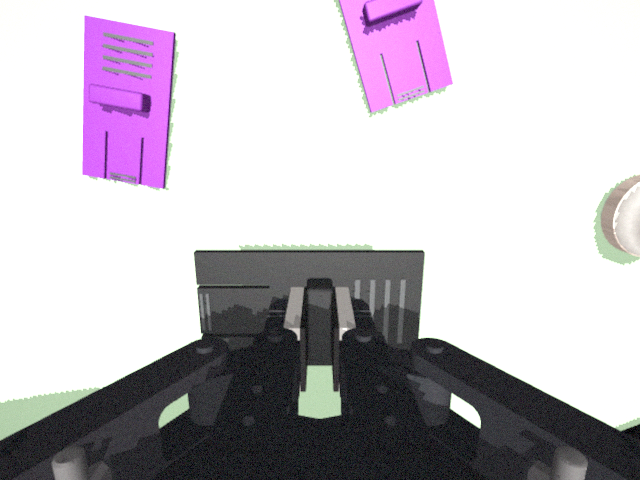

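The cover is held by its bar and level, with the leading end on the right. The far plate edge runs from (195,251) to (424,251). Next I find its offset in the tool frame.

Run:
```python
from h import *
import pickle
o,c=pickle.load(open("w4.pkl","rb"));R=toolR(o)
z=o["ee_pos"][2]-.0021
for p in ((195,251.5),(423.5,251),(198,335),(421,345)): print(p,(R.T@(ray(c,*p,z)-o["ee_pos"])*1000).round(1))
print("bar top far edge",[(R.T@(ray(c,*p,o["ee_pos"][2]+.0109)-o["ee_pos"])*1000).round(1) for p in ((307,279.5),(331.5,279.5))])
im=cv2.imread("pics/w4.png");cv2.imwrite("pics/c4.png",np.clip(1.3*cv2.resize(im[235:360,180:440],None,fx=3,fy=3,interpolation=cv2.INTER_CUBIC),0,255).astype(np.uint8))
a=np.radians(14.5);M=lambda x,y:(.6604+x*np.cos(a)-y*np.sin(a),.0570+x*np.sin(a)+y*np.cos(a))
for x in (-.15,-.123,-.118): print(x,M(x,0))
print(goal([*M(-.14,0),.0516+.025],104.5))
```

```text
(195, 251.5) [ 24.2 -48.    2. ]
(423.5, 251) [24.5 40.9  2.1]
(198, 335) [-11.8 -49.8   2.1]
(421, 345) [-16.4  42.8   2.1]
bar top far edge [array([ 17.6,  -4.1, -10.9]), array([ 17.6,   4.8, -10.9])]
-0.15 (np.float64(0.5151778539432839), np.float64(0.01944299939183379))
-0.123 (np.float64(0.5413178402334927), np.float64(0.026203259501303706))
-0.118 (np.float64(0.5461585784353833), np.float64(0.027455159521575914))
(array([-26.149,  -3.02 ,   3.286]), array([0.0016, 0.0008, 0.0749]))
```

View pics/c4.png

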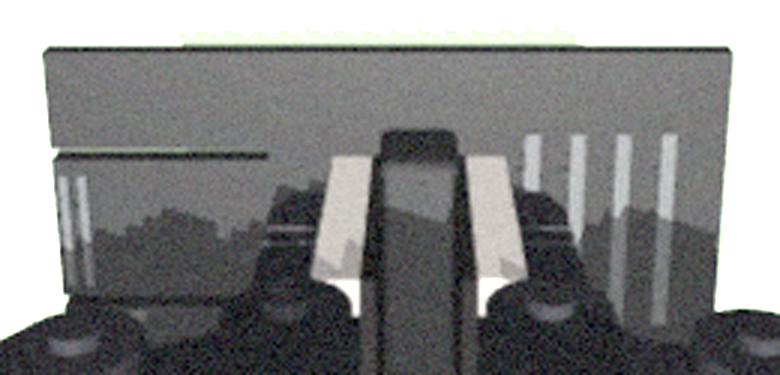

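Request:
servo_tool(moves=[[[0,0,0,-1.5,0,0,0.6],[0,0,0,-2.8,-0.3,0,0.6],[0,0,0,-2.8,-0.4,0.2,0.6],[0,0,0,-2.8,-0.4,0.3,0.6],[0,0,0,-2.8,-0.4,0.3,0.6],[0,0,0,-2.8,-0.4,0.3,0.6],[0,0,0,-2.8,-0.4,0.3,0.6],[0,0,0,-2.5,-0.3,0.2,0.6],[0,0,0,-1.5,-0.2,0.2,0.6],[0,0,0.03,-1,0,0,0.6],[0,0,0.03,0,0,0,0.6],[0,0,0,0,0,0,0.6]]])

```text
time: 7.43
ee_pos: [0.5149, 0.0391, 0.0811]
tcp_rot: [-179.4, -0.0, 105.2]
wrist_force: [-0.4, -0.1, -0.8]
opening: 0.0087
```

```bash
cat >> h.py <<'E'
a=np.radians(14.5)
def Mw(x,y=0):return np.array([.6604+x*np.cos(a)-y*np.sin(a),.0570+x*np.sin(a)+y*np.cos(a)])/1
def gm(o=None):
    "grip estimate in meter frame, mm (grip = tcp + tool x -0.6mm, 4.4 mm up)"
    o=o or bot.get_obs();p=o["ee_pos"]-0.0*1;p=p+toolR(o)@np.array([-.0005,0,-.0044]);d=p[:2]-[.6604,.0570]
    return np.array([d@[np.cos(a),np.sin(a)],d@[-np.sin(a),np.cos(a)],p[2]])*1000
def st():
    o=bot.get_obs();R=Rn.from_euler('z',a).as_matrix()
    print("t",o["time"],"grip in meter",gm(o).round(2),"rpy",o["tcp_rot"].round(2),"F meter axes",(R.T@o["wrist_force"]).round(1),"T",o["torque"].round(2),"op",o["opening"].round(4))
E
python3 - <<'E'
from h import *
st();print(goal([*Mw(-.14),.0516+.02],104.5))
E
```

```text
Traceback (most recent call last):
  File "h.py", line 25, in st
    print("t",o["time"],"grip in meter",gm(o).round(2),"rpy",o["tcp_rot"].round(2),"F meter axes",(R.T@o["wrist_force"]).round(1),"T",o["torque"].round(2),"op",o["opening"].round(4))
                                                                                                                                                                ^^^^^^^^^^^^^^^^^^
AttributeError: 'float' object has no attribute 'round'
```

```bash
sed -i 's/o\["opening"\].round(4)/round(o["opening"],4)/' h.py
python3 - <<'E'
from h import *
st();print(goal([*Mw(-.14),.0516+.02],104.5))
E
```

```text
t 7.4333 grip in meter [-145.3    18.61   85.47] rpy [-1.7940e+02 -4.0000e-02  1.0518e+02] F meter axes [-0.4 -0.  -0.8] T [-0.03 -0.06 -0.  ] op 0.0087
(array([-1.918,  0.522,  0.941]), array([-0.0104, -0.0006,  0.0118]))
```

Request:
servo_tool(moves=[[[-0.005,0,0.006,-0.9,0.2,0.2,0.6],[-0.005,0,0.006,-0.7,0.2,0.2,0.6],[0,0,0,-0.2,0,0.1,0.6],[0,0,0,0,0,0,0.6],[0,0,0,0,0,0,0.6]]])

```text
time: 7.85
ee_pos: [0.5239, 0.0224, 0.0744]
tcp_rot: [-180.0, -0.1, 104.5]
wrist_force: [0.4, -0.3, -1.6]
opening: 0.0088
```

Run:
```python
from h import *
import pickle
st();o=bot.get_obs();c=imaging.calibration("wrist");im=imaging.camera("wrist")
im=np.clip(im*1.9,0,255).astype(np.uint8);cv2.imwrite("pics/w5.png",im); pickle.dump((o,c),open("w5.pkl","wb"))
print(goal([*Mw(-.123),.0516+.01],104.5))
```

```text
t 7.85 grip in meter [-140.8     0.17   78.75] rpy [-1.7995e+02 -6.0000e-02  1.0455e+02] F meter axes [ 0.3 -0.4 -1.6] T [ 0.01 -0.06 -0.01] op 0.0088
(array([-0.079,  1.785,  1.277]), array([-0.0009, -0.0012,  0.0009]))
```

View pics/w5.png

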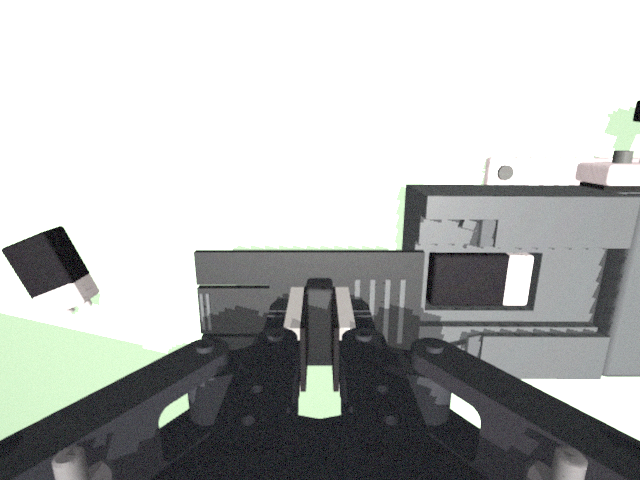

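The cover approaches the open end of the meter. Plate and meter edges look parallel, with the meter's near end at u≈405–428. I'll refine the meter pose from this view.

Run:
```python
from fit import *
import pickle
o,c=pickle.load(open("w5.pkl","rb"));im=cv2.imread("pics/w5.png")
p=[.6604,.0570,a]
im2=im.copy()
def line(A,B,col):
    q=proj(c,M(p,[A,B]));cv2.line(im2,*[tuple(int(round(v*8)) for v in t) for t in q],col,1,cv2.LINE_AA,3)
for y in (44,34,-34,-44): line((-95,y,54.5),(-5 if abs(y)==44 else -77,y,54.5),(0,0,255))
for x in (-95,-5): line((x,-44,54.5),(x,44,54.5),(0,0,255))
for y in (-21.5,21.5): line((-64,y,54.5),(-5,y,54.5),(0,200,0))
for y in (-20.8,20.8): line((-95,y,46),(-5,y,46),(255,100,0))
line((-92,-13,45),(-92,13,45),(0,255,255))
f=lambda i:cv2.resize(i[178:388,395:640],None,fx=3.2,fy=2.85,interpolation=cv2.INTER_CUBIC)
cv2.imwrite("pics/o5.png",f(im2));cv2.imwrite("pics/c5.png",f(im))
```

```text
(no output)
```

View pics/o5.png

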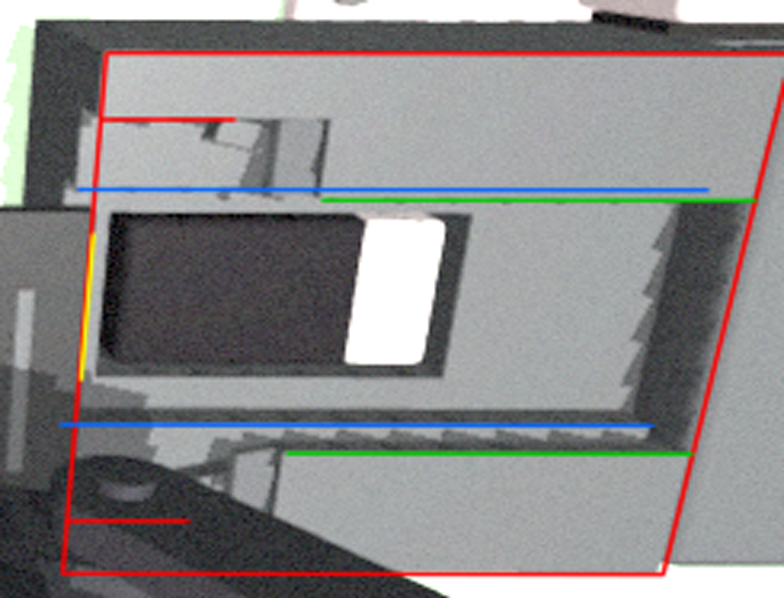

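View pics/c5.png

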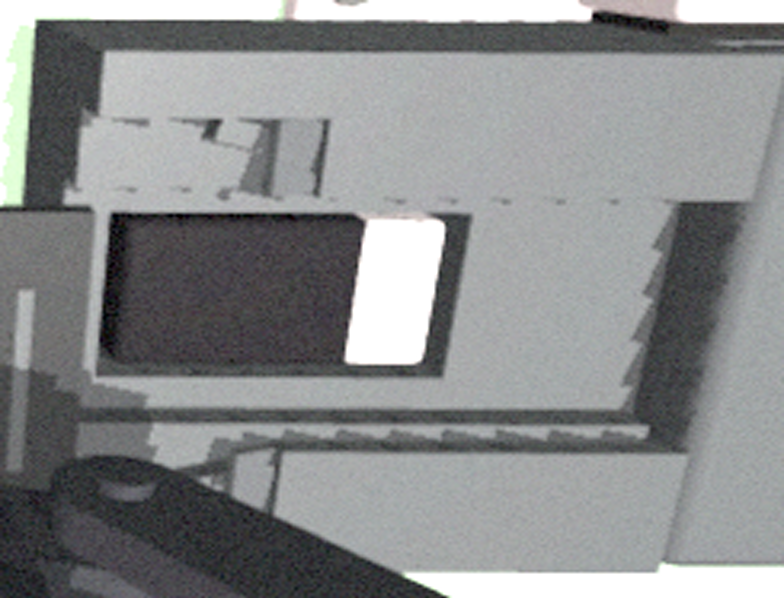

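The overlay agrees to about 1 mm across and along. Advance over the open rails to grip x≈-121, still above them.

Request:
servo_tool(moves=[[[0,0,0,0,0.6,0.3,0.6],[0,0,0,0,0.7,0.4,0.6],[0,0,0,0,0.4,0.3,0.6],[0,0,0,0,0,0,0.6],[0,0,0,0,0,0,0.6],[0,0,0,0,0,0,0.6]]])

```text
time: 8.4
ee_pos: [0.5424, 0.0285, 0.0631]
tcp_rot: [-180.0, -0.1, 104.7]
wrist_force: [0.3, -0.5, -0.3]
opening: 0.0083
```

Run:
```python
from h import *
st();print(goal([*Mw(-.121),.0516],104.5))
```

```text
t 8.4 grip in meter [-121.39    1.42   67.48] rpy [-1.7995e+02 -8.0000e-02  1.0467e+02] F meter axes [ 0.2 -0.5 -0.3] T [-0.04 -0.02 -0.03] op 0.0083
(array([-0.195,  0.04 ,  1.148]), array([-0.0009, -0.0013,  0.0029]))
```

Request:
servo_tool(moves=[[[0,0,0.003,-0.13,0,0.3,0.6],[0,-0.001,0,0,0,0.3,0.6],[0,0,0,0,0,0.2,0.6],[0,0,0,0,0,0.1,0.6],[0,0,0,0,0,0,0.6]]])

```text
time: 8.82
ee_pos: [0.5424, 0.027, 0.0532]
tcp_rot: [-179.9, -0.0, 104.5]
wrist_force: [0.4, -0.2, -0.3]
opening: 0.0086
```

Run:
```python
from h import *
st();print(goal([*Mw(-.121),.0516],104.5))
```

```text
t 8.8167 grip in meter [-1.2176e+02  2.0000e-02  5.7590e+01] rpy [-1.7994e+02 -1.0000e-02  1.0447e+02] F meter axes [ 0.4 -0.3 -0.3] T [-0.03  0.02 -0.  ] op 0.0086
(array([-0.052,  0.077,  0.159]), array([-0.001 , -0.0002, -0.0005]))
```

Request:
servo_tool(moves=[[[0,0,0,0,0,0.07,0.6],[0,0,0,0,0,0.05,0.6],[0,0,0,0,0,0,0.6],[0,0,0,0,0,0,0.6]]])

```text
time: 9.15
ee_pos: [0.5423, 0.0269, 0.052]
tcp_rot: [-180.0, -0.0, 104.5]
wrist_force: [0.6, -0.5, 0.1]
opening: 0.0085
```

Run:
```python
from h import *
st()
```

```text
t 9.15 grip in meter [-1.2189e+02 -4.0000e-02  5.6430e+01] rpy [-1.7995e+02 -1.0000e-02  1.0446e+02] F meter axes [ 0.5 -0.6  0.1] T [ 0.06  0.02 -0.03] op 0.0085
```

The cover is about 0.4 mm above the rails, mid-gap for the 4.4 mm lip slot. Now I feel forward in small batches.

Request:
servo_tool(moves=[[[0,0,0,0,0,0.02,0.6],[0,0,0,0,0.2,0,0.6],[0,0,0,0,0.2,0,0.6],[0,0,0,0,0.2,0,0.6],[0,0,0,0,0.2,0,0.6],[0,0,0,0,0,0,0.6]]])

```text
time: 9.65
ee_pos: [0.5512, 0.0292, 0.0522]
tcp_rot: [180.0, -0.0, 104.5]
wrist_force: [0.5, 0.9, -0.7]
opening: 0.0085
```

Run:
```python
from h import *
st()
```

```text
t 9.65 grip in meter [-1.1269e+02 -9.0000e-02  5.6650e+01] rpy [179.99  -0.   104.47] F meter axes [ 0.8  0.8 -0.7] T [0.01 0.01 0.05] op 0.0085
```

Request:
servo_tool(moves=[[[0,0,0,0,0,0.03,0.6],[0,0,0,0,0.15,0.02,0.6],[0,0,0,0,0.15,0.01,0.6],[0,0,0,0,0.15,0,0.6],[0,0,0,0,0,0,0.6]]])

```text
time: 10.07
ee_pos: [0.556, 0.0305, 0.0514]
tcp_rot: [-180.0, -0.0, 104.5]
wrist_force: [0.5, 0.6, -0.1]
opening: 0.0087
```

Run:
```python
from h import *
st()
```

```text
t 10.0667 grip in meter [-1.0767e+02 -6.0000e-02  5.5800e+01] rpy [-1.7999e+02 -1.0000e-02  1.0447e+02] F meter axes [ 0.6  0.4 -0.1] T [-0.06 -0.01 -0.  ] op 0.0087
```

Request:
servo_tool(moves=[[[0,0,0,0,0.15,-0.01,0.6],[0,0,0,0,0.15,0,0.6],[0,0,0,0,0.15,0,0.6],[0,0,0,0,0.15,0,0.6],[0,0,0,0,0,0,0.6]]])

```text
time: 10.48
ee_pos: [0.5625, 0.0321, 0.0515]
tcp_rot: [-180.0, -0.0, 104.5]
wrist_force: [-0.2, 0.1, -1.0]
opening: 0.0088
```

Run:
```python
from h import *
st()
```

```text
t 10.4833 grip in meter [-1.010e+02 -7.000e-02  5.594e+01] rpy [-179.99   -0.    104.47] F meter axes [-0.2  0.2 -1. ] T [0.04 0.05 0.03] op 0.0088
```

No resistance, and the leading edge is now about 4 mm under the lips. Continue.

Request:
servo_tool(moves=[[[0,0,0,0,0.15,0,0.6],[0,0,0,0,0.2,0,0.6],[0,0,0,0,0.2,0,0.6],[0,0,0,0,0.2,0,0.6],[0,0,0,0,0.2,0,0.6],[0,0,0,0,0.2,0,0.6],[0,0,0,0,0,0,0.6]]])

```text
time: 11.07
ee_pos: [0.575, 0.0353, 0.0515]
tcp_rot: [-180.0, -0.0, 104.5]
wrist_force: [0.1, -0.3, -0.5]
opening: 0.0088
```

Run:
```python
from h import *
st()
```

```text
t 11.0667 grip in meter [-88.16  -0.1   55.91] rpy [-1.7999e+02 -1.0000e-02  1.0447e+02] F meter axes [-0.  -0.3 -0.5] T [0.02 0.05 0.02] op 0.0088
```

Request:
servo_tool(moves=[[[0,0,0,0,0.15,0,0.6],[0,0,0,0,0.2,0,0.6],[0,0,0,0,0.2,0,0.6],[0,0,0,0,0.2,0,0.6],[0,0,0,0,0.2,0,0.6],[0,0,0,0,0.2,0,0.6],[0,0,0,0,0,0,0.6]]])

```text
time: 11.65
ee_pos: [0.5873, 0.0385, 0.0514]
tcp_rot: [-180.0, -0.0, 104.5]
wrist_force: [-0.3, -0.5, -0.3]
opening: 0.0087
```

Run:
```python
from h import *
import pickle
st();o=bot.get_obs();c=imaging.calibration("wrist");im=imaging.camera("wrist")
im=np.clip(im*1.9,0,255).astype(np.uint8);cv2.imwrite("pics/w6.png",im); pickle.dump((o,c),open("w6.pkl","wb"))
```

```text
t 11.65 grip in meter [-75.36  -0.1   55.82] rpy [-179.99   -0.    104.47] F meter axes [-0.4 -0.4 -0.3] T [-0.04 -0.01  0.  ] op 0.0087
```

View pics/w6.png

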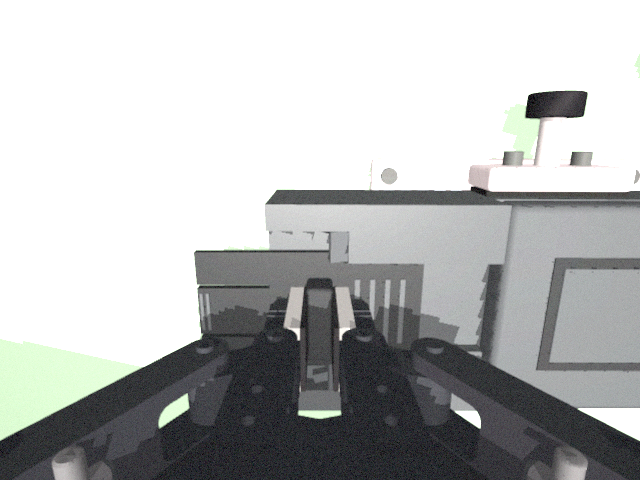

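The plate is under the lips: its far edge disappears beneath the lip at (330,262). There are no forces. Continue to just before the ledge.

Request:
servo_tool(moves=[[[0,0,0,0,0.15,0,0.6],[0,0,0,0,0.2,-0.01,0.6],[0,0,0,0,0.2,0,0.6],[0,0,0,0,0.2,0,0.6],[0,0,0,0,0.2,0,0.6],[0,0,0,0,0.2,0,0.6],[0,0,0,0,0.1,0,0.6],[0,0,0,0,0,0,0.6]]])

```text
time: 12.37
ee_pos: [0.6005, 0.042, 0.0515]
tcp_rot: [-180.0, -0.0, 104.5]
wrist_force: [0.0, 0.8, -1.4]
opening: 0.0085
```

Run:
```python
from h import *
st()
```

```text
t 12.3667 grip in meter [-61.71  -0.08  55.9 ] rpy [-1.7998e+02 -1.0000e-02  1.0447e+02] F meter axes [ 0.2  0.8 -1.4] T [ 0.04 -0.02  0.03] op 0.0085
```

Request:
servo_tool(moves=[[[0,0,0,0,0.1,0,0.6],[0,0,0,0,0.1,0,0.6],[0,0,0,0,0.1,0,0.6],[0,0,0,0,0.1,0,0.6]]])

```text
time: 12.7
ee_pos: [0.6045, 0.043, 0.0514]
tcp_rot: [-180.0, -0.0, 104.5]
wrist_force: [-0.3, -0.5, -1.2]
opening: 0.0085
```

Request:
servo_tool(moves=[[[0,0,0,0,0.1,0,0.6],[0,0,0,0,0.1,0,0.6]]])

```text
time: 12.87
ee_pos: [0.6067, 0.0436, 0.0514]
tcp_rot: [-180.0, -0.0, 104.5]
wrist_force: [-0.8, -0.8, -0.3]
opening: 0.0089
```

Request:
servo_tool(moves=[[[0,0,0,0,0.1,0,0.6],[0,0,0,0,0.1,0,0.6]]])

```text
time: 13.03
ee_pos: [0.6087, 0.044, 0.0515]
tcp_rot: [-179.9, -0.0, 104.5]
wrist_force: [-2.4, -0.9, 1.0]
opening: 0.0089
```

Run:
```python
from h import *
st()
```

```text
t 13.0333 grip in meter [-53.31  -0.1   55.87] rpy [-1.7994e+02 -1.0000e-02  1.0446e+02] F meter axes [-2.5 -0.2  1. ] T [-0.14  0.49 -0.01] op 0.0089
```

The hook has met the ledge ramp, with push reaction at 2.5 N. Continue gently.

Request:
servo_tool(moves=[[[0,0,0,0,0.1,0,0.6],[0,0,0,0,0.1,0,0.6]]])

```text
time: 13.2
ee_pos: [0.61, 0.0444, 0.0517]
tcp_rot: [-179.8, -0.0, 104.5]
wrist_force: [-3.8, -0.9, 3.2]
opening: 0.0087
```

Request:
servo_tool(moves=[[[0,0,0,0,0.1,0,0.6],[0,0,0,0,0.1,0,0.6]]])

```text
time: 13.37
ee_pos: [0.6113, 0.0446, 0.0519]
tcp_rot: [-179.8, 0.0, 104.4]
wrist_force: [-4.8, -0.8, 3.6]
opening: 0.0084
```

Run:
```python
from h import *
st()
```

```text
t 13.3667 grip in meter [-50.65  -0.17  56.32] rpy [-179.75    0.    104.44] F meter axes [-4.8  0.4  3.6] T [-0.29  1.27  0.02] op 0.0084
```

Request:
servo_tool(moves=[[[0,0,0,0,0.13,0.02,0.6],[0,0,0,0,0.13,0.02,0.6]]])

```text
time: 13.53
ee_pos: [0.6126, 0.0449, 0.052]
tcp_rot: [-179.6, 0.0, 104.4]
wrist_force: [-9.4, -2.1, 5.9]
opening: 0.0086
```

Request:
servo_tool(moves=[[[0,0,0,0,0.13,0.02,0.6],[0,0,0,0,0.13,0.02,0.6]]])

```text
time: 13.7
ee_pos: [0.6151, 0.0455, 0.052]
tcp_rot: [-179.6, 0.0, 104.4]
wrist_force: [-0.5, 0.5, -1.0]
opening: 0.0085
```

Run:
```python
from h import *
st()
```

```text
t 13.7 grip in meter [-46.75  -0.29  56.38] rpy [-1.7959e+02  2.0000e-02  1.0442e+02] F meter axes [-0.4  0.6 -1. ] T [ 0.04  0.03 -0.01] op 0.0085
```

The push force peaked near 9.6 N and fell to about 0, which is the click. Now I ease forward until the end wall is felt.

Request:
servo_tool(moves=[[[-0.003,0,0,0,0.05,0,0.6],[-0.003,0,0,0,0.05,0,0.6]]])

```text
time: 13.87
ee_pos: [0.6153, 0.0457, 0.0513]
tcp_rot: [-179.8, -0.0, 104.4]
wrist_force: [-8.6, -1.4, 7.6]
opening: 0.0088
```

Run:
```python
from h import *
st()
```

```text
t 13.8667 grip in meter [-46.48  -0.19  55.72] rpy [-179.8    -0.    104.41] F meter axes [-8.7  0.8  7.6] T [-0.52  1.77 -0.03] op 0.0088
```

Request:
servo_tool(moves=[[[0,0,0,0,0,-0.02,0.6],[0,0,0,0,0,0,0.6]]])

```text
time: 14.03
ee_pos: [0.6152, 0.0457, 0.0513]
tcp_rot: [-179.8, -0.0, 104.4]
wrist_force: [-4.9, -1.0, 3.8]
opening: 0.0087
```

Run:
```python
from h import *
st()
```

```text
t 14.0333 grip in meter [-46.54  -0.17  55.74] rpy [-1.7980e+02 -1.0000e-02  1.0441e+02] F meter axes [-5.   0.3  3.8] T [-0.17  0.86 -0.06] op 0.0087
```

Request:
servo_tool(moves=[[[0,0,0,0,0.06,0,0.6],[0,0,0,0,0.06,0,0.6]]])

```text
time: 14.2
ee_pos: [0.6153, 0.0457, 0.0513]
tcp_rot: [-179.7, -0.0, 104.4]
wrist_force: [-8.1, -1.4, 5.5]
opening: 0.0086
```

Run:
```python
from h import *
st()
```

```text
t 14.2 grip in meter [-46.52  -0.18  55.72] rpy [-179.66   -0.    104.4 ] F meter axes [-8.2  0.7  5.5] T [-0.41  1.57 -0.08] op 0.0086
```

The cover stands firm at 8 N with no further advance, so this is the end wall. Now relax the push, open slightly and lift off.

Request:
servo_tool(moves=[[[0,0,0,0,-0.03,-0.03,0.6],[0,0,0,0,0,0,0.6],[0,0,0,0,0,0,0.6]]])

```text
time: 14.45
ee_pos: [0.6152, 0.0457, 0.0513]
tcp_rot: [-179.7, -0.0, 104.4]
wrist_force: [-4.0, -0.7, 1.9]
opening: 0.0087
```

Run:
```python
from h import *
st()
```

```text
t 14.45 grip in meter [-46.54  -0.17  55.75] rpy [-1.7967e+02 -1.0000e-02  1.0440e+02] F meter axes [-4.1  0.3  1.9] T [-0.28  0.83 -0.02] op 0.0087
```

Request:
servo_tool(moves=[[[0,0,0,0,0,0,1.4],[0,0,0,0,0,0,1.8],[0,0,0,0,0,0,2.2],[0,0,0,0,0,0,2.4],[0,0,0,0,0,-0.3,2.4],[0,0,0,0,0,-0.8,2.4],[0,0,0,0,0,-1.5,2.4],[0,0,0,0,0,-2,2.4],[0,0,0,0,0,-2,2.4],[0,0,0,0,0,0,2.4],[0,0,0,0,0,0,2.4]]])

```text
time: 15.37
ee_pos: [0.6172, 0.0463, 0.1226]
tcp_rot: [-179.9, -0.0, 104.4]
wrist_force: [0.4, 0.5, -0.8]
opening: 0.024
```

Run:
```python
from h import *
import pickle
st();o=bot.get_obs();c=imaging.calibration("wrist");im=imaging.camera("wrist")
im=np.clip(im*1.9,0,255).astype(np.uint8);cv2.imwrite("pics/w7.png",im); pickle.dump((o,c),open("w7.pkl","wb"))
```

```text
t 15.3667 grip in meter [-4.4480e+01 -4.0000e-02  1.2696e+02] rpy [-1.7992e+02 -1.0000e-02  1.0443e+02] F meter axes [ 0.6  0.3 -0.8] T [ 0.01 -0.01 -0.05] op 0.024
```

View pics/w7.png

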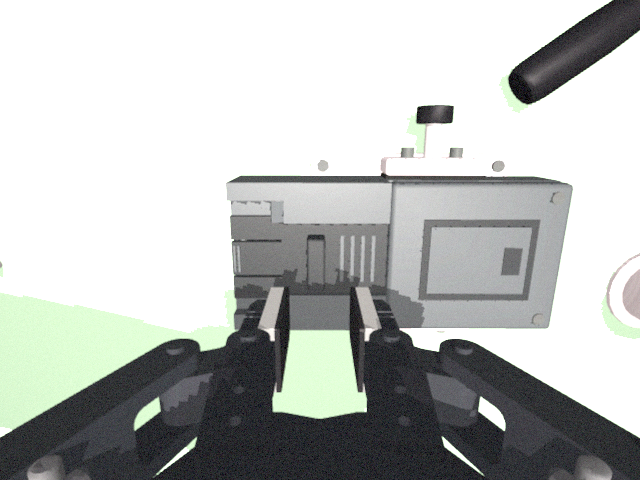

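Run:
```python
from fit import *
import pickle
o,c=pickle.load(open("w7.pkl","rb"));im=cv2.imread("pics/w7.png")
cv2.imwrite("pics/c7.png",np.clip(1.4*cv2.resize(im[170:335,220:400],None,fx=4.2,fy=3.6,interpolation=cv2.INTER_CUBIC),0,255).astype(np.uint8))
```

```text
(no output)
```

View pics/c7.png

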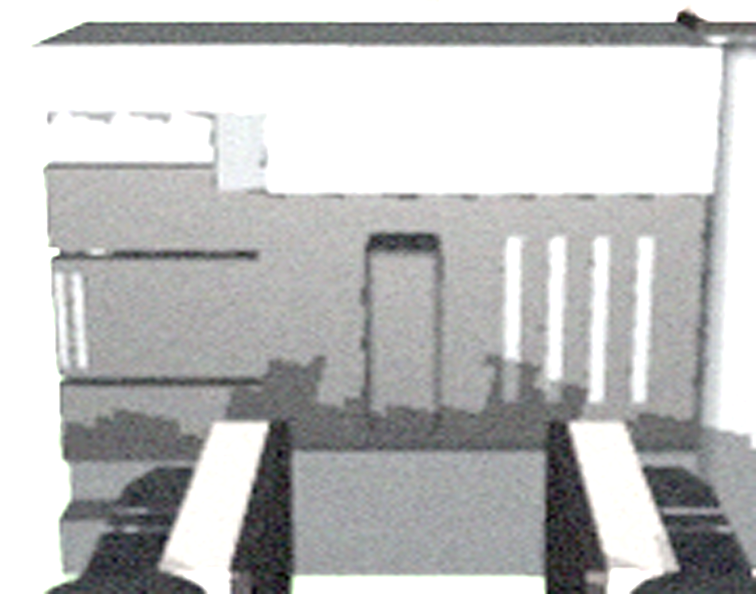

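Run:
```python
from fit import *
import pickle
o,c=pickle.load(open("w7.pkl","rb"))
g=lambda x,y:(220+x/4.2,170+y/3.6)
def m(p,z):
    d=ray(c,*p,z)[:2]-[.6604,.0570];return (np.array([d@[np.cos(a),np.sin(a)],d@[-np.sin(a),np.cos(a)]])*1000).round(1)
print("shoulder end",m(g(37,45),.0545),"seam(-5)",m(g(722,46),.0545))
print("rail end y+ near34",m(g(48,115),.046))
print("plate trail y+",m(g(47,167),.0495),"tongue trail",m(g(53,262),.0495),m(g(62,372),.0495),"plate trail y-",m(g(63,385),.0495),m(g(67,455),.0495))
print("plate lead",m(g(705,250),.0495),m(g(700,400),.0495),"lip far",m(g(262,192),.0545))
print("bar top",m(g(370,250),.0625),m(g(438,250),.0625))
```

```text
shoulder end [-93.2  44. ] seam(-5) [-5.1 43.8]
rail end y+ near34 [-94.4  32. ]
plate trail y+ [-94.3  24.3] tongue trail [-94.4   8.8] [-94.2  -9.8] plate trail y- [-94.2 -12.1] [-94.3 -24.5]
plate lead [-4.9 10.8] [ -4.4 -14.7] lip far [-64.8  21.4]
bar top [-50.4  14.3] [-41.6  14.3]
```

In the picture the cover is released and flush. Plate ends are at x≈-94.3 and -4.7, bar centre at -46.0, and the tongue edge lines up with the plate. One oblique look at the trailing end will check the tongue height.

Request:
servo_tool(moves=[[[0,0,0,0,-1.5,-0.5,2.4],[0,0,0,0,-3,0,2.4],[0,0,0,0,-3,0,2.4],[0,0,0,0,-3,0,2.4],[0,0,0,0,-3,0,2.4],[0,0,0,0,-2,0,2.4],[0,0,0,0,0,0,2.4],[0,0,0,0,0,0,2.4]]])

```text
time: 16.08
ee_pos: [0.4592, 0.0065, 0.1218]
tcp_rot: [-179.6, -0.1, 104.5]
wrist_force: [-0.3, 0.5, 0.4]
opening: 0.024
```

Run:
```python
from h import *
import pickle
st();o=bot.get_obs();c=imaging.calibration("wrist");im=imaging.camera("wrist");t=imaging.camera("top")
im=np.clip(im*1.9,0,255).astype(np.uint8);pickle.dump((o,c),open("w8.pkl","wb"));cv2.imwrite("pics/w8.png",im);cv2.imwrite("pics/top8.png",t)
cv2.imwrite("pics/c8.png",np.clip(1.5*cv2.resize(im[170:350,395:560],None,fx=4,fy=3.3,interpolation=cv2.INTER_CUBIC),0,255).astype(np.uint8))
```

```text
t 16.0833 grip in meter [-207.44    1.02  126.16] rpy [-1.7964e+02 -8.0000e-02  1.0447e+02] F meter axes [-0.2  0.6  0.4] T [ 0.02  0.01 -0.  ] op 0.024
```

View pics/c8.png

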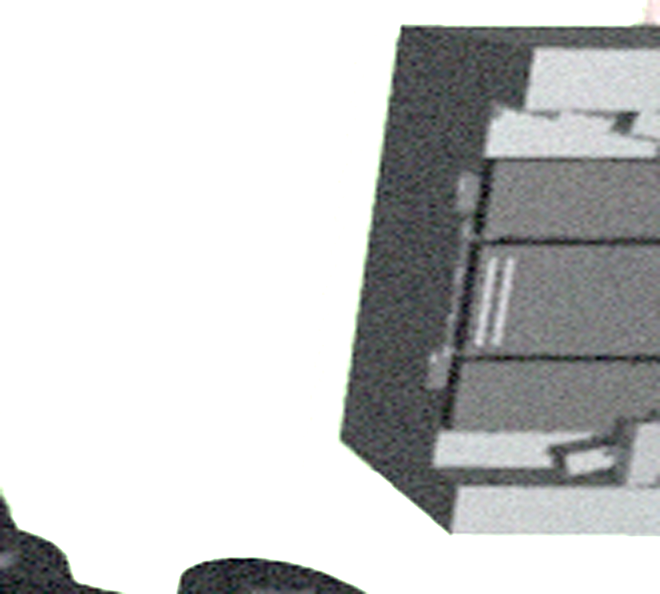

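View pics/top8.png

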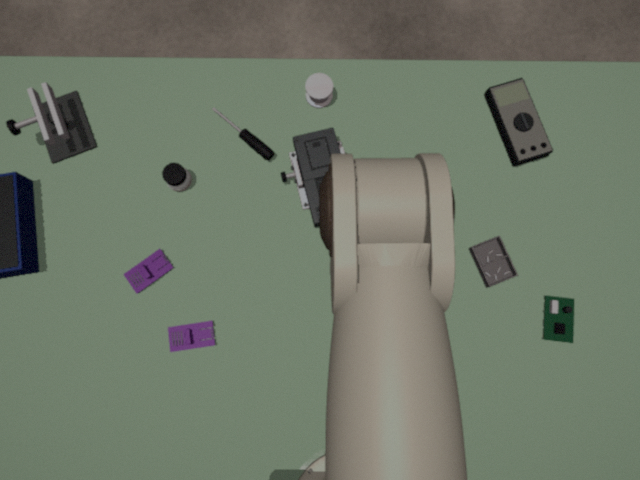

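The oblique view shows the tongue level and in line with the plate: its edge continues unbroken at crop (470,240)→(455,355). In the top view the tray, circuit board, screwdriver, spool, jar, bench meter and purple covers are where they started (the old battery is hidden by the arm). Handing in.

Run:
```python
from workcell import bot
print(bot.job_done())
```

```text
the job is handed in; nothing more can be done
None
```

I slid the dark battery cover into the meter until it clicked and met the end wall, then let go, moved the arm clear and handed the job in after about 16 s. `job_done` gives no verdict, so the result rests on my own checks.

- **Insertion:** The cover was set about 0.4 mm above the rails and slid under the lips with almost no force. At the ledge the push rose to about 9.6 N, then fell to about 0. The cover then stopped firm against the end wall at 8 to 9 N along the rails, with up to 7.6 N bearing down. All of these readings are well under 30 N.
- **Final position:** After release, the wrist picture puts the bar centre at x ≈ -46.0 mm in the meter frame, where home is -46. The plate runs from about -94.3 to -4.7 mm, and the tongue is level with it.
- **Disagreement:** While still gripped, the tool pose gave x ≈ -46.5 mm. That is within the roughly 1 mm uncertainty of my meter pose and inside the 2.2 mm limit.
- **Not checked:** I did not do a pull-back test on the hook; that it caught rests on the force drop and the pictures. In the final top view the arm hid the old battery and much of the meter. The other things I could see had not moved.

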